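# Reset the vent stay of a fume filter box

## Robot

A 6-joint arm with a two-finger parallel gripper is mounted at the origin on the work surface. World frame = base frame: x ahead of the robot, y to its left, z up, the work surface at z = 0. Lengths are in m, angles in degrees, forces in N, time in s.
With the tool pointing down it reaches from about 0.4 to 0.825 m from the base axis. Payload 7 kg.
Tool frame: the origin (TCP) lies midway between the tips of the shut fingers; the grasp point (between the pads) lies ctrl.tcp_to_grasp behind it (ctrl.tcp_to_grasp is the distance from the TCP to the grasp point, in m); z points along the fingers, y is the line along which they close (so a half turn about z gives the same grasp; the last joint's range is limited). The gripper opens to 88 mm and grips with 3 to 60 N. Pads are 19 mm wide; open, the fingers measure 130 mm over their backs; the gripper's body (78 mm by 193 mm) begins 47 mm behind the grasp point.
Start: joints at [-49.956, 20.546, 0.682, 0, -70.136, -16.507], TCP at [0.27, -0.619, 0.227] pointing down, gripper open.
Joint ranges: [-176.03, 176.03], [-82.01, 121.73], [-58.28, 71.71], [-173.87, 95.51], [-174.79, -0.11], [-173.66, 173.66]. Speed limits (degrees/s): [136.94, 136.94, 172.46, 180, 180, 180].

## Interface

Orientations are given as [roll, pitch, yaw] about the fixed x, y, z axes, in that order (R = Rz(yaw) Ry(pitch) Rx(roll)).
In Python, from plant import ctrl, imaging, close_job gives the robot as it stands.
- The arm moves only by the shell command python3 -m crank 'ROWS'. ROWS is JSON, a list of rows, each a list of 3 entries, a list of its own where there are three numbers: the shift along the world's x, y, z in m, then the turn, a rotation vector about the world's x, y, z in degrees, then the opening, from -1 (shut) to 1 (fully open), so that 0 is half open. A call has 1 to 12 rows; each row shifts and turns the commanded pose from where the row before left it; what a row does not reach is not made up. A row lasts 1/10 s, in which the tool goes at most 50 mm and 8.59 degrees, less where a joint would pass 70% of its speed; a pose out of reach is approached as far as the arm can. A call is refused whole if a number of a shift passes 0.05 or a number of a turn 8.59, either way. A call with a gripper value outside its range is refused whole. The fingers move at their own pace and stop on an object; the grip force is fixed at half the most. Time passes only in rows, so rows that do not move let the fingers close. It gives the time, the measured TCP pose, the force, the opening and the grip force at its end, in the units of the state.
- ctrl.get_obs(): the state, without advancing time (a new reading comes with each control period).
- imaging.snapshot(name): name is "scene" or "top"; returns (picture, depth): 400x640x3 uint8, blue, green, red; 400x640 float32, m along the optical axis (not along the pixel's ray), 0 where there is no reading.
- imaging.camera_model(name): a dict with "mtx" (3x3 intrinsics, pixels), "R" (3x3) and "t" (3): a world point X has camera coordinates R X + t. Camera axes: x right, y down, z forward; pixel columns grow to the right and rows downward; lengths in m; the calibration is good to about 2 mm. A picture is of the moment at which its call begins. camera_model takes no time and is no camera call.
- close_job(): hands the job in; it is judged then, once.
The state is a dict: "clock": time; "joint_pos": joint angles; "qvel": joint speeds; "tau": joint torques, N m; "tool_pos": TCP position; "orientation": TCP orientation; "force": force on the tool from outside, world axes, zero at the start; "moment": the same for the moment, N m; "opening": finger opening in m; "gripper_force": force on a finger pad.
Only numpy, scipy, OpenCV 4.12 (cv2) and the standard library are available. Lean on these libraries where they do the work, as an engineer would, in place of code of your own. Each camera call takes 0.05 s, during which the arm holds its last target. There are 200 camera calls.

## Task

Open the fume filter box's blue flap wider and fix it there: lift the steel stay off its pin by the red handle, push it along so that the flap swings out, and drop the middle round hole, the one with the yellow ring, over the pin until the stay lies fully down; then let go. Go gently, feeling for the pin and never forcing the stay down on it or against it, and leave the other things on the box and bench where they are.

Things in the scene. Friction and masses are not known exactly. Their poses are not given: they have to be found in the camera images.
- cabinet: Cream fume filter box, 300 mm wide (y), flat roof 160 mm above the bench. Fixed; its place and yaw vary. Origin: centre of its underside; x points out of its flap side, y across, z up. The steel stay lies along x over the middle of the roof (y = 0); its handle end rests on a black strip, 12 mm wide, 20 high, on the roof along y = 0 (x from -135 to -15 mm).
- flap (a joint): Blue flap on the box's +x side, hinged along y at its bottom edge (x 150 mm, z 30 mm in the box's frame). 0 rad = shut, leaning back 0.21 rad; grows as its top swings out to +x, at most 0.75. Stiff: stays where left; moving it by the stay takes about 1.5 to 3 N. About 0.05 at the start, 0.33 to 0.48 with the ring hole on the pin.
- stay: Steel bar 6 mm thick, 24 wide. Origin: pivot on the flap's top, 155 mm from the flap's hinge, at mid thickness. It runs along its -x: slot 36 x 9.5 mm centred at 103 mm, through holes of 9.5 mm at 133, 157 (yellow ring) and 181, handle at 220. It tilts freely up and down (160 g, falls by its weight), never sideways; pushed lengthwise it swings the flap.
- handle (a point): Grip point of the red upright block on the stay's free end: 14 mm wide across the bar (y), 30 along it; its top 16 mm above this point, the bar's underside 27 below, a 12 mm wide rest strip right under that, the roof 47 below. The bar is no wider than the block here: pinch it across the bar from above. Starts about 94 mm to the -x side of the box's origin, 207 mm above the bench.
- slot (a point): Centre of the slot (no paint), at the bar's underside. At the start the pin stands in this slot.
- ring_hole (a point): Centre of the middle round hole, marked by a yellow ring, at the bar's underside. Must end over the pin; seated, it is 1.5 mm above the keep's top, within about 1 mm.
- keep: Aluminium block on the roof under the stay, 62 (x) x 30 x 18.5 mm. Origin: centre of its top, 178.5 mm above the bench; axes as the box's. Its upright brass pin, 8 mm thick, 14 tall above this face, flat-topped, is rigidly clamped in a groove along x: at y = 0, but anywhere within 11 mm of this origin along x. The pin's place is not reported.
- solder_reel: blue reel of solder lying flat, 48 mm across, 30 high, on the box's roof about 110 mm to the +y side of the stay; origin under its centre. Leave it alone.
- tip_tin: round metal tin, 45 mm across, 19 high, on the box's roof about 115 mm to the -y side of the stay; origin under its centre. Leave it alone.
- multimeter: yellow handheld multimeter lying on its back, 150 x 75 x 34; origin under its centre. Leave it alone.
- screwdriver: screwdriver lying on the bench; origin under its middle. Leave it alone.
- parts_tray: black divided parts tray, 120 x 90 x 30; origin under its centre. Leave it alone.
- mug: white mug, 80 mm across, 90 high; origin under its centre. Leave it alone.

How it is judged (in metres and radians):
On the way:
1. the stay is lifted clear of the pin (slot at least 15 mm above the keep's top) (z of slot in the frame of keep above 0.015 m), for 0.1 s.
At the end, for the whole second after the job is handed in: The yellow-ringed hole is over the pin and fully down: within 12.5 mm along the bar of the keep's centre (the pin stands within 11 mm of it), its underside less than 5 mm above the keep's top, the handle down too (less than 37.5 mm above the keep's top), the stay at rest and released (x of ring_hole in the frame of keep between -0.0125 and 0.0125 m and z of ring_hole in the frame of keep below 0.005 m and z of handle in the frame of keep below 0.0375 m and angular speed of stay below 0.1 rad/s and linear speed of stay below 0.02 m/s); the robot touches nothing.
It fails at once if the stay presses on the keep block or its pin with more than 30 N (contact force between stay and keep above 30 N).
It fails at once if another thing is moved by more than 25 mm (distance of any of solder_reel, tip_tin, multimeter, screwdriver, parts_tray, mug from where it was at the start of the episode above 0.025 m).
It also fails if it takes over 72 s, if anything falls off the work surface, if the arm or the gripper's body presses on something with over 40 N, if the wrist force passes 120 N, or if a joint passes its speed limit or range.

## Working session

There is one attempt and no reset: what is moved stays moved. The work goes in short steps, Python scripts to look and compute and a shell command to move; the robot and the scene stay as the last step left them, time stands still between calls to the robot, and variables do not carry over. Pictures are saved under pics/ and viewed, at most 10 in all, crops included, and the job is handed in when it is done.

```bash
mkdir -p pics; ls
cat > h.py <<'E'
import numpy as np, cv2
from plant import ctrl, imaging
def cam(n):
    m=imaging.camera_model(n); return np.array(m["mtx"]),np.array(m["R"]),np.array(m["t"])
def plane(n,u,v,z):
    K,R,t=cam(n); d=R.T@np.linalg.solve(K,[u,v,1.]); c=-R.T@t
    return c+d*(z-c[2])/d[2]
def cloud(n,D):
    K,R,t=cam(n); v,u=np.indices(D.shape); P=np.stack([(u-K[0,2])/K[0,0]*D,(v-K[1,2])/K[1,1]*D,D],-1)
    return (P-t)@R
def proj(n,X):
    K,R,t=cam(n); p=K@(R@np.array(X)+t); return p[:2]/p[2]
E
python3 - <<'E'
from h import *
for n in("scene","top"):
    im,D=imaging.snapshot(n); cv2.imwrite(f"pics/{n}0.png",im); np.save(f"{n}0.npy",D)
    K,R,t=cam(n); print(n,K[0,0],-R.T@t)
print(ctrl.get_obs(),ctrl.tcp_to_grasp)
E
```

```text
pics
scene 457.1606006616334 [ 1.48022126 -0.30170483  0.89487522]
top 449.84868250019616 [0.4309637  0.01438229 1.36361541]
{'clock': 0.1, 'joint_pos': array([-4.99568013e+01,  2.05860153e+01,  6.39720447e-01, -1.76494737e-02,
       -7.01372407e+01, -1.65067437e+01]), 'qvel': array([-0.04747963, -0.0580233 ,  0.1577298 ,  0.02112001,  0.03801365,
       -0.12880237]), 'tau': array([-2.34086037e-03, -5.84162092e+01,  2.93751651e+01,  7.01562613e+00,
        1.01265500e-02, -6.94163600e-05]), 'tool_pos': array([ 0.26934525, -0.6184519 ,  0.22573681]), 'orientation': array([ 1.79915193e+02, -7.82808050e-03, -1.56469548e+02]), 'force': array([-0.08222725, -0.86306971, -1.83084526]), 'moment': array([ 0.02553593,  0.05198057, -0.01375871]), 'gripper_force': 0.0, 'opening': 0.08762960162494793} 0.0188
```

View pics/top0.png

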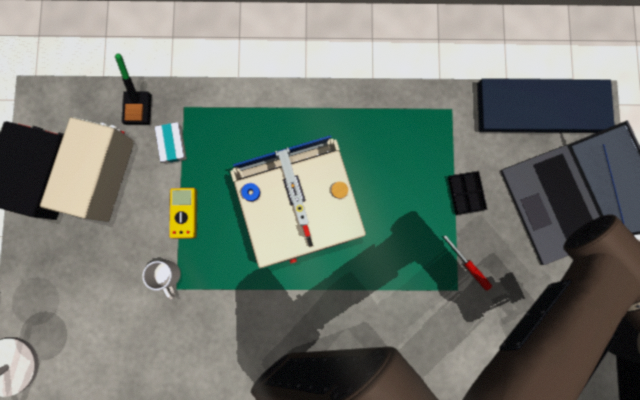

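View pics/scene0.png

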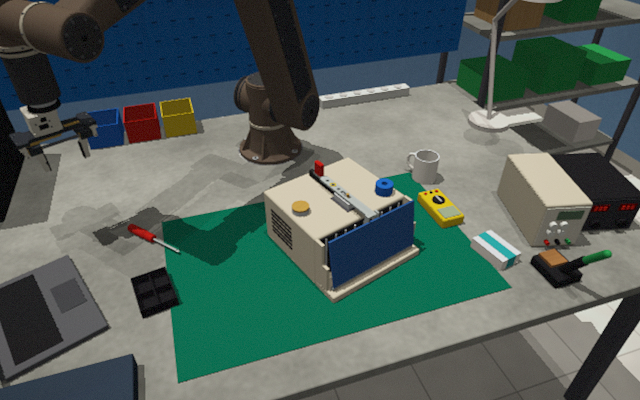

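The top view shows the stay running from the red handle at about (308,238) to the flap pivot at about (284,152), with the yellow ring near (301,209). The reel is at (250,192) and the tin at (339,190). The scene view shows the flap facing the camera.

```bash
cat >> h.py <<'E'
def stay(im,D):
    """red handle top, yellow ring (top view)"""
    hsv=cv2.cvtColor(im,cv2.COLOR_BGR2HSV); H,S,V=cv2.split(hsv); P=cloud("top",D)
    win=np.zeros(D.shape,bool); win[140:290,215:375]=1
    red=((H<8)|(H>172))&(S>130)&(V>60)&win&(P[...,2]>.19)
    yel=(H>18)&(H<35)&(S>110)&(V>80)&win
    return red,yel,P
E
python3 - <<'E'
from h import *
im=cv2.imread("pics/top0.png"); D=np.load("top0.npy")
red,yel,P=stay(im,D)
print("red",red.sum(),np.median(P[red],0),[ (P[red].min(0)),P[red].max(0)])
v,u=np.nonzero(red); c=(u.mean(),v.mean()); print(c,plane("top",*c,.223),cv2.minAreaRect(np.c_[u,v].astype(np.float32)))
n,l,st,ce=cv2.connectedComponentsWithStats(yel.astype(np.uint8))
for i in range(1,n): print("yel",st[i],ce[i],plane("top",*ce[i],.188))
roof=(abs(P[...,2]-.16)<.006); roof[:130]=0;roof[290:]=0;roof[:,:215]=0;roof[:,380:]=0
q=P[roof][:,:2].astype(np.float32); r=cv2.minAreaRect(q); print("roof",r)
x0=P[...,2]
bar=(P[...,2]>.181)&(P[...,2]<.2); bar[:130]=0;bar[290:]=0;bar[:,:215]=0;bar[:,380:]=0
b=P[bar][:,:2]; 
s=im[130:260,225:365]; cv2.imwrite("pics/c0.png",cv2.resize(s,None,fx=4.5,fy=4.5,interpolation=cv2.INTER_CUBIC))
ims,Ds=cv2.imread("pics/scene0.png"),np.load("scene0.npy")
Ps=cloud("scene",Ds); h=cv2.cvtColor(ims,cv2.COLOR_BGR2HSV)
m=((h[...,0]<8)|(h[...,0]>172))&(h[...,1]>130)&(Ps[...,2]>.185)&(Ps[...,2]<.24)&(Ps[...,0]<.8)
m[:, :295]=0; m[:,345:]=0
v,u=np.nonzero(m); print("scene red",m.sum(),np.median(Ps[m],0),u.min(),u.max(),v.min(),v.max())
E
```

```text
red 58 [0.4853314  0.03147843 0.22293187] [array([0.47146136, 0.0238463 , 0.19224601]), array([0.49931334, 0.03915002, 0.22858337])]
(np.float64(306.0), np.float64(230.5)) [0.48540434 0.03148195 0.223     ] ((306.0, 230.50001525878906), (11.700427055358887, 4.743415832519531), 71.56504821777344)
yel [333 182  15  15 169] [339.85798817 189.02366864] [ 0.59675059 -0.05666877  0.188     ]
yel [297 205   6   6  21] [299.47619048 208.        ] [0.54596574 0.0494978  0.188     ]
roof ((0.5687763690948486, 0.05750632286071777), (0.28409576416015625, 0.2998695373535156), 17.199363708496094)
scene red 109 [0.49621895 0.02686088 0.20966759] 314 323 161 175
```

View pics/c0.png

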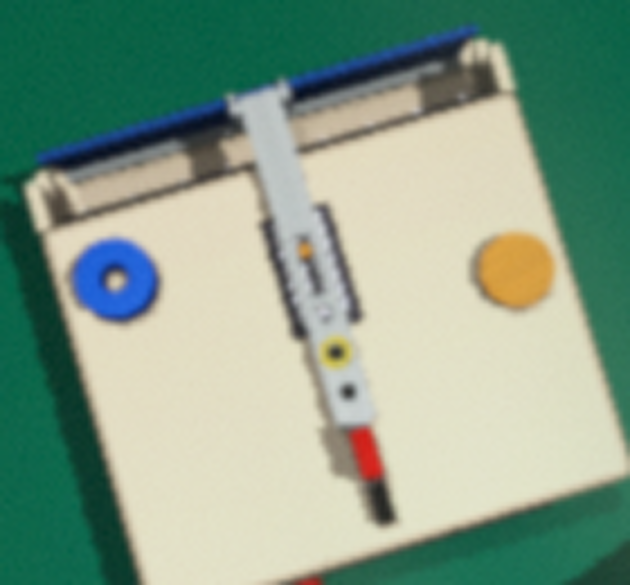

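The crop shows the orange pin top in the slot at about (306,250), which is full-image (293,185.5), and the ring at (336,352). The box yaw is about 17° and the handle is at about (0.485, 0.031). I'll start the approach.

```bash
python3 -m crank '[[[0,0,0.04],[0,0,0],1],[[0.015,0.03,0.04],[0,0,-2],1],[[0.015,0.045,0],[0,0,-2],1],[[0.015,0.045,0],[0,0,-2],1],[[0.015,0.045,0],[0,0,-0.5],1],[[0.015,0.045,0],[0,0,0],1],[[0.015,0.045,0],[0,0,0],1],[[0.015,0.045,0],[0,0,0],1],[[0.015,0.045,0],[0,0,0],1],[[0.015,0.045,0],[0,0,0],1],[[0.015,0.045,0],[0,0,0],1],[[0.015,0.045,0],[0,0,0],1]]'
python3 - <<'E'
from h import *
im=cv2.imread("pics/top0.png"); s=im[175:205,282:305]
h=cv2.cvtColor(im,cv2.COLOR_BGR2HSV)
sub=np.zeros(im.shape[:2],bool); sub[176:200,286:302]=1
w=np.clip(h[...,1].astype(float)-70,0,None)*sub*(h[...,0]>8)*(h[...,0]<30)*(h[...,2]>90)
v,u=np.nonzero(w); ww=w[v,u]; c=((u*ww).sum()/ww.sum(),(v*ww).sum()/ww.sum()); print("pin",len(u),c,u.min(),u.max(),v.min(),v.max())
p=plane("top",*c,.1925); r=plane("top",299.476,208,.186); e=np.array([np.cos(np.radians(17)),np.sin(np.radians(17))])
n=np.array([-e[1],e[0]]); hd=plane("top",306,230.5,.223)
for k,q in(("pin",p),("ring",r),("hd",hd)): print(k,q,q[:2]@e,q[:2]@n)
print("move",(p-r)[:2]@e)
for k in(16,16.5,17,17.5):
  a=np.radians(k); print(k,[q[:2]@[-np.sin(a),np.cos(a)] for q in(p,r,hd)])
E
```

```text
clock: 1.3
tool_pos: [0.4338, -0.1382, 0.3049]
orientation: [180.0, 0.0, -163.0]
force: [0.4, -0.4, 0.0]
opening: 0.0871
gripper_force: 0.0
pin 10 (np.float64(292.3832335329341), np.float64(185.311377245509)) 291 293 184 187
pin [0.60538326 0.06849602 0.1925    ] 0.5989571873185148 -0.1114938646394968
ring [0.54616138 0.04955804 0.186     ] 0.5367860983156021 -0.11228954205532277
hd [0.48540434 0.03148195 0.223     ] 0.47339890847426863 -0.11181215356261255
move 0.062171089002912606
16 [np.float64(-0.10102363931226462), np.float64(-0.1029042306564936), np.float64(-0.10353317387239128)]
16.5 [np.float64(-0.1062627981376264), np.float64(-0.10760098347165094), np.float64(-0.10767676371872428)]
17 [np.float64(-0.1114938646394968), np.float64(-0.11228954205532277), np.float64(-0.11181215356261255)]
17.5 [np.float64(-0.11671644045190882), np.float64(-0.11696954935562041), np.float64(-0.11593902847810861)]
```

```bash
python3 -m crank '[[[0.013,0.0425,0],[0,0,0],1],[[0.013,0.0425,0],[0,0,0],1],[[0.013,0.0425,0],[0,0,0],1],[[0.013,0.042,0],[0,0,0],1],[[0,0,-0.02],[0,0,0],1],[[0,0,-0.02],[0,0,0],1],[[0,0,-0.02],[0,0,0],1],[[0,0,-0.02],[0,0,0],1],[[0,0,-0.02],[0,0,0],1],[[0,0,-0.012],[0,0,0],1],[[0,0,0],[0,0,0],1],[[0,0,0],[0,0,0],1]]'
python3 - <<'E'
from h import *
for n in("scene","top"):
    im,D=imaging.snapshot(n); cv2.imwrite(f"pics/{n}1.png",im)
    if n=="scene": cv2.imwrite("pics/c1.png",cv2.resize(im[110:230,260:420],None,fx=4.5,fy=4.5,interpolation=cv2.INTER_CUBIC))
print(ctrl.get_obs()['tool_pos'])
E
```

```text
clock: 2.5
tool_pos: [0.4862, 0.0294, 0.1933]
orientation: [-180.0, 0.0, -163.0]
force: [-0.3, -0.4, -0.4]
opening: 0.0875
gripper_force: 0.0
[0.48652613 0.02958508 0.19388014]
```

View pics/c1.png

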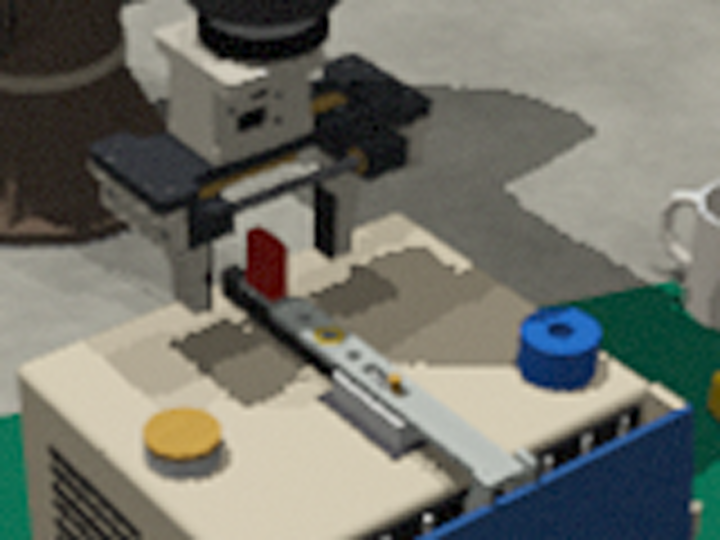

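The handle stands between the open fingers, and the pin shows in the slot at crop (396,383). I'll trim the position and close on the handle.

```bash
python3 -m crank '[[[-0.001,0.002,-0.005],[0,0,0],1],[[0,0,0],[0,0,0],1],[[0,0,0],[0,0,0],0],[[0,0,0],[0,0,0],-0.5],[[0,0,0],[0,0,0],-1],[[0,0,0],[0,0,0],-1],[[0,0,0],[0,0,0],-1],[[0,0,0],[0,0,0],-1],[[0,0,0],[0,0,0],-1],[[0,0,0],[0,0,0],-1]]'
python3 - <<'E'
from h import *
im=cv2.imread("pics/scene1.png"); h=cv2.cvtColor(im,cv2.COLOR_BGR2HSV)
def cen(x0,x1,y0,y1):
    s=np.zeros(h.shape[:2],bool); s[y0:y1,x0:x1]=1
    m=s&(h[...,0]>12)&(h[...,0]<35)&(h[...,1]>110)
    v,u=np.nonzero(m); print(len(u),u.min(),u.max(),v.min(),v.max()); return u.mean(),v.mean()
e=np.array([np.cos(np.radians(17)),np.sin(np.radians(17))])
pc=cen(342,354,188,200); rc=cen(326,340,178,190)
print(pc,rc)
for zp in(.189,.1925): print(plane("scene",*pc,zp)[:2]@e)
r=plane("scene",*rc,.186);print("ring",r,r[:2]@e)
im=cv2.imread("pics/top1.png"); o=ctrl.get_obs(); print(o['tool_pos'],o['moment'])
E
```

```text
clock: 3.6
tool_pos: [0.4849, 0.0314, 0.1879]
orientation: [-180.0, 0.0, -163.0]
force: [0.2, 0.8, -0.0]
opening: 0.0289
gripper_force: 0.0
8 346 348 193 196
13 330 335 183 185
(np.float64(347.25), np.float64(194.625)) (np.float64(332.6923076923077), np.float64(183.92307692307693))
0.6008279073001529
0.604430196486665
ring [0.54666439 0.05045441 0.186     ] 0.5375291958155957
[0.4849333  0.03139446 0.1878637 ] [-0.01276456 -0.03422411  0.01872183]
```

```bash
python3 -m crank '[[[0,0,0],[0,0,0],-1],[[0,0,0],[0,0,0],-1],[[0,0,0],[0,0,0],-1],[[0,0,0],[0,0,0],-1],[[0,0,0],[0,0,0],-1]]'
```

```text
clock: 4.1
tool_pos: [0.485, 0.0309, 0.1879]
orientation: [-180.0, -0.0, -163.0]
force: [2.3, -4.0, -1.8]
opening: 0.0139
gripper_force: 30.0
```

```bash
python3 -m crank '[[[0.0003,0.0001,0.0058],[-0.44,1.43,0],-1],[[0.0003,0.0001,0.0057],[-0.44,1.43,0],-1],[[0,0,0],[0,0,0],-1]]'
```

```text
clock: 4.4
tool_pos: [0.4858, 0.0312, 0.1996]
orientation: [-179.9, -3.1, -163.0]
force: [2.0, -5.7, -1.6]
opening: 0.0139
gripper_force: 30.0
```

```bash
python3 -m crank '[[[0.0005,0.0001,0.0058],[-0.44,1.43,0],-1],[[0.0006,0.0002,0.0057],[-0.44,1.43,0],-1],[[0.0008,0.0002,0.0057],[-0.44,1.43,0],-1],[[0.0009,0.0003,0.0057],[-0.44,1.43,0],-1],[[0.001,0.0003,0.0057],[-0.44,1.43,0],-1],[[0.0012,0.0004,0.0056],[-0.44,1.43,0],-1],[[0,0,0],[0,0,0],-1],[[0,0,0],[0,0,0],-1]]'
```

```text
clock: 5.2
tool_pos: [0.4909, 0.0328, 0.2332]
orientation: [-179.9, -11.9, -163.0]
force: [2.4, -4.9, -0.7]
opening: 0.0139
gripper_force: 30.0
```

```bash
python3 -m crank '[[[0.0029,0.0009,0],[0,0,0],-1],[[0.0057,0.0018,0],[0,0,0],-1],[[0.0057,0.0018,0],[0,0,0],-1],[[0.0057,0.0018,0],[0,0,0],-1],[[0.0057,0.0018,0],[0,0,0],-1],[[0.0057,0.0018,0],[0,0,0],-1],[[0.0057,0.0018,0],[0,0,0],-1],[[0.0057,0.0018,0],[0,0,0],-1],[[0.0057,0.0018,0],[0,0,0],-1],[[0.0057,0.0018,0],[0,0,0],-1],[[0.0029,0.0009,0],[0,0,0],-1],[[0,0,0],[0,0,0],-1]]'
cat > look.py <<'E'
from h import *
import sys
k=sys.argv[1]
for n in("scene","top"):
    im,D=imaging.snapshot(n); cv2.imwrite(f"pics/{n}{k}.png",im); np.save(f"{n}{k}.npy",D)
    x,y=(270,120) if n=="scene" else (235,130)
    if n=="scene": a=cv2.resize(im[y:y+100,x:x+130],None,fx=3,fy=6*.5,interpolation=cv2.INTER_CUBIC)
    else: b=cv2.resize(im[y:y+100,x:x+130],None,fx=3,fy=3,interpolation=cv2.INTER_CUBIC)
cv2.imwrite(f"pics/c{k}.png",np.hstack([a,b]))
o=ctrl.get_obs(); print(o['tool_pos'],o['orientation'],o['force'],o['clock'])
E
python3 look.py 2
```

```text
clock: 6.4
tool_pos: [0.5471, 0.0504, 0.2324]
orientation: [-179.9, -12.0, -163.0]
force: [2.8, -6.8, -4.4]
opening: 0.0139
gripper_force: 30.0
[0.54717399 0.05035666 0.23242463] [-179.94204001  -12.01331856 -162.99491188] [ 3.52854318 -7.27505416 -3.36518207] 6.5
```

View pics/c2.png

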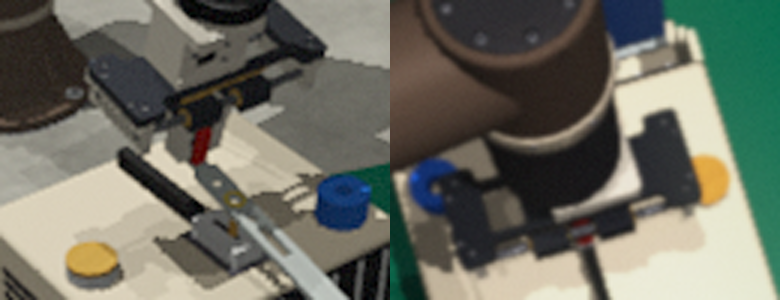

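The scene half shows the stay lifted and the pin below it at crop (234,228). The ring is just above at (234,198). The arm hides the top view.

```bash
cat >> h.py <<'E'
a=np.radians(17); e=np.array([np.cos(a),np.sin(a),0]); nn=np.array([-np.sin(a),np.cos(a),0])
def vplane(n,u,v,off=-.112):
    K,R,t=cam(n); d=R.T@np.linalg.solve(K,[u,v,1.]); c=-R.T@t
    p=c+d*(off-c@nn)/(d@nn); return p@e,p[2]
E
python3 - <<'E'
from h import *
im=cv2.imread("pics/scene2.png"); h=cv2.cvtColor(im,cv2.COLOR_BGR2HSV)
s=np.zeros(h.shape[:2],bool); s[178:206,338:358]=1
m=s&(h[...,0]>10)&(h[...,0]<35)&(h[...,1]>90)
k,l,st,ce=cv2.connectedComponentsWithStats(m.astype(np.uint8))
for i in range(1,k):
    print(st[i],ce[i],vplane("scene",*ce[i]))
im1=cv2.imread("pics/scene1.png")
print("before: ring",vplane("scene",332.7,183.9),"pin",vplane("scene",347.25,194.6))
ps=[[np.cos(17*np.pi/180)*x+np.sin(17*np.pi/180)*.112, np.sin(17*np.pi/180)*x-np.cos(17*np.pi/180)*.112] for x in(.598,.602)]
for p in ps: print([proj("scene",[*p,z]) for z in(.1785,.1925)])
print(h[183:204,344:352,1]);print(h[183:204,344:352,0])
E
```

```text
[345 184   7   5  19] [347.78947368 186.        ] (np.float64(0.6009695212053047), np.float64(0.21626930168883107))
[346 194   3   5  13] [347.15384615 196.        ] (np.float64(0.6002498602181499), np.float64(0.1840522464075275))
before: ring (np.float64(0.5381055236715947), np.float64(0.18658267085055236)) pin (np.float64(0.6003807962427465), np.float64(0.18864769577565266))
[array([346.53691999, 197.2877624 ]), array([346.72919759, 192.95366101])]
[array([347.49674297, 198.04303631]), array([347.69648927, 193.70494078])]
[[ 13  22  53  62  70  52  42  38]
 [ 21 101 133 122 142 181  91  43]
 [ 77 166  69  22  13  63 152  90]
 [ 73 165  76  37  32  13  72 161]
 [ 32 136 130  61  55  58 126 130]
 [ 14  32 114 146 140 167 152  62]
 [ 27  16  13  39  31  57  35  12]
 [ 18  22  13  12  10  10  13  13]
 [ 16  18  10  14   6   9  12   8]
 [  3  11  21  29  11  12  10   8]
 [  6   3  59  85  32  11   6  11]
 [  7  24  90 191  98  28  13   9]
 [ 11  20  95 178 155  39  14  10]
 [  5  60 160 179 147  41  11  12]
 [  3  31 150 187 153  45   5   8]
 [  3  14  64 123 156  44   3   6]
 [ 11   0 
[... 201 characters left out ...]
 [ 39  26  24  23  24  25  23  23]
 [ 27  25  25  99  60  26  25  23]
 [ 26  26  27  23  23  36  26  26]
 [ 27  25  24  22  23  22  23  25]
 [ 24  33  25  24  23  24  24  29]
 [ 27  66  30  33  33  27  35  83]
 [ 25  30  75  66  68 100  53  60]
 [ 40  25  30  65  60  60  50  60]
 [ 30  30  26  27  54  47  56  60]
 [ 60   0  20  19  25  48  60  49]
 [ 45  38  18  20  19  27  64  55]
 [  0  12  16  19  19  19  70  60]
 [150  17  18  19  18  19  75  60]
 [ 60  23  18  20  19  17  60  60]
 [ 30  24  18  16  20  20   0  30]
 [ 23   0  17  23  15  60  60  30]
 [ 30  75  36  30   0  60  38  38]
 [ 40 120  38  75  20  60  23  30]
 [ 30  36  60  30  36  30  45  30]
 [ 30  42  30  30  30  30  38  30]]
```

```bash
python3 -m crank '[[[0.0015,0.0005,0],[0,0,0],-1],[[0.0014,0.0004,0],[0,0,0],-1],[[-0.0012,-0.0004,-0.0056],[0.44,-1.43,0],-1],[[-0.001,-0.0003,-0.0057],[0.44,-1.43,0],-1],[[-0.0009,-0.0003,-0.0057],[0.44,-1.43,0],-1],[[-0.0008,-0.0002,-0.0057],[0.44,-1.43,0],-1],[[0,0,0],[0,0,0],-1],[[0,0,0],[0,0,0],-1]]'
python3 - <<'E'
from h import *
im,D=imaging.snapshot("scene"); cv2.imwrite("pics/scene3.png",im); h=cv2.cvtColor(im,cv2.COLOR_BGR2HSV)
s=np.zeros(h.shape[:2],bool); s[178:206,338:358]=1
m=s&(h[...,0]>10)&(h[...,0]<35)&(h[...,1]>90)
k,l,st,ce=cv2.connectedComponentsWithStats(m.astype(np.uint8))
for i in range(1,k): print(st[i],ce[i],vplane("scene",*ce[i]))
o=ctrl.get_obs(); print(o['tool_pos'],o['tool_pos']@e,o['orientation'],o['force'],o['moment'])
E
```

```text
clock: 7.3
tool_pos: [0.5455, 0.0498, 0.21]
orientation: [-180.0, -6.0, -163.0]
force: [1.3, -6.3, -2.4]
opening: 0.0137
gripper_force: 30.0
[344 189   8   5  21] [347.47619048 190.80952381] (np.float64(0.6005964041548559), np.float64(0.20089596294420897))
[347 198   1   1   1] [347. 198.] (np.float64(0.5999953118630774), np.float64(0.17740690946110893))
[0.54549215 0.04981052 0.21000349] 0.536219924497547 [-179.95187453   -6.05941268 -162.98802628] [ 1.37883992 -6.78995871 -3.11006598] [-2.26912007 -0.38954235  0.4490067 ]
```

```bash
python3 -m crank '[[[-0.0003,-0.0001,-0.0029],[0.22,-0.72,0],-1],[[-0.0003,-0.0001,-0.0029],[0.22,-0.72,0],-1],[[0,0,0],[0,0,0],-1]]'
```

```text
clock: 7.65
tool_pos: [0.545, 0.0497, 0.2041]
orientation: [-180.0, -4.5, -163.0]
force: [1.6, -6.4, -3.1]
opening: 0.014
gripper_force: 30.0
```

```bash
python3 -m crank '[[[-0.0002,-0.0001,-0.0015],[0.11,-0.36,0],-1],[[0,0,0],[0,0,0],-1]]'
```

```text
clock: 7.85
tool_pos: [0.5449, 0.0496, 0.2027]
orientation: [-180.0, -4.1, -163.0]
force: [1.5, -6.1, -2.9]
opening: 0.0137
gripper_force: 30.0
```

```bash
python3 -m crank '[[[-0.0002,-0.0001,-0.0015],[0.11,-0.36,0],-1],[[0,0,0],[0,0,0],-1]]'
```

```text
clock: 8.05
tool_pos: [0.5448, 0.0496, 0.2011]
orientation: [-180.0, -3.7, -163.0]
force: [2.7, -4.7, -3.0]
opening: 0.0138
gripper_force: 30.0
```

```bash
python3 -m crank '[[[-0.0001,0,-0.0015],[0.11,-0.36,0],-1],[[0,0,0],[0,0,0],-1]]'
```

```text
clock: 8.25
tool_pos: [0.5447, 0.0496, 0.1997]
orientation: [-180.0, -3.4, -163.0]
force: [2.5, -5.9, -2.7]
opening: 0.0138
gripper_force: 30.0
```

```bash
python3 -m crank '[[[-0.0001,0,-0.0015],[0.11,-0.36,0],-1],[[0,0,0],[0,0,0],-1]]'
```

```text
clock: 8.45
tool_pos: [0.5446, 0.0495, 0.1982]
orientation: [-180.0, -3.0, -163.0]
force: [2.3, -6.1, -2.9]
opening: 0.0138
gripper_force: 30.0
```

No upward force below pin-top height, so the hole is going over the pin.

```bash
python3 -m crank '[[[-0.0001,0,-0.0015],[0.11,-0.36,0],-1],[[0,0,-0.0015],[0.11,-0.36,0],-1],[[0,0,0],[0,0,0],-1]]'
```

```text
clock: 8.75
tool_pos: [0.5445, 0.0495, 0.1952]
orientation: [-180.0, -2.2, -163.0]
force: [2.1, -7.0, -1.5]
opening: 0.0138
gripper_force: 30.0
```

```bash
python3 -m crank '[[[0,0,-0.0015],[0.11,-0.36,0],-1],[[0,0,-0.0015],[0.11,-0.36,0],-1],[[0,0,0],[0,0,0],-1]]'
```

```text
clock: 9.05
tool_pos: [0.5444, 0.0495, 0.1922]
orientation: [-180.0, -1.5, -163.0]
force: [1.5, -6.2, -3.4]
opening: 0.0141
gripper_force: 30.0
```

```bash
python3 -m crank '[[[0,0,-0.0015],[0.11,-0.36,0],-1],[[0,0,0],[0,0,0],-1]]'
```

```text
clock: 9.25
tool_pos: [0.5445, 0.0495, 0.1908]
orientation: [-180.0, -1.1, -163.0]
force: [1.0, -6.3, -1.6]
opening: 0.0139
gripper_force: 30.0
```

```bash
python3 -m crank '[[[0,0,-0.001],[0.1,-0.33,0],-1],[[0,0,-0.0008],[0.1,-0.33,0],-1],[[0,0,0],[0,0,0],-1]]'
```

```text
clock: 9.55
tool_pos: [0.5445, 0.0495, 0.1888]
orientation: [-180.0, -0.4, -163.0]
force: [2.9, -6.6, -3.8]
opening: 0.0136
gripper_force: 30.0
```

```bash
python3 -m crank '[[[0,0,-0.0007],[0.1,-0.33,0],-1],[[0,0,0],[0,0,0],-1],[[0,0,0],[0,0,0],-1]]'
```

```text
clock: 9.85
tool_pos: [0.5445, 0.0495, 0.1882]
orientation: [-180.0, -0.1, -163.0]
force: [1.9, -6.3, -3.5]
opening: 0.014
gripper_force: 30.0
```

```bash
python3 -m crank '[[[0,0,0],[0,0,0],-0.4],[[0,0,0],[0,0,0],0],[[0,0,0],[0,0,0],0.2],[[0,0,0],[0,0,0],0.2],[[0,0,0],[0,0,0],0.2],[[0,0,0],[0,0,0],0.2],[[0,0,0],[0,0,0],0.2],[[0,0,0],[0,0,0],0.2]]'
```

```text
clock: 10.65
tool_pos: [0.5453, 0.0504, 0.1891]
orientation: [-180.0, -0.1, -163.0]
force: [-0.1, -0.1, 0.5]
opening: 0.0523
gripper_force: 0.0
```

Released with 19 mm of clearance each side. I'll go straight up and move aside to look.

```bash
python3 -m crank '[[[0,0,0.01],[0,0,0],0.2],[[0,0,0.02],[0,0,0],0.2],[[0,0,0.03],[0,0,0],0.2],[[0,0,0.04],[0,0,0],0.2],[[-0.005,-0.045,0.01],[0,0,0],0.2],[[-0.005,-0.045,0],[0,0,0],0.2],[[-0.005,-0.045,0],[0,0,0],0.2],[[-0.005,-0.045,0],[0,0,0],0.2],[[-0.005,-0.045,0],[0,0,0],0.2],[[-0.005,-0.045,0],[0,0,0],0.2],[[0,-0.045,0],[0,0,0],0.2],[[0,0,0],[0,0,0],0.2]]' && python3 look.py 4
python3 - <<'E'
from h import *
im=cv2.imread("pics/top4.png"); D=np.load("top4.npy"); red,yel,P=stay(im,D)
print("handle top",red.sum(),P[red].max(0),np.median(P[red],0))
n,l,st,ce=cv2.connectedComponentsWithStats(yel.astype(np.uint8))
for i in range(1,n):
    p=plane("top",*ce[i],.186); print(st[i],p,p@e,P[int(ce[i][1])-2:int(ce[i][1])+3,int(ce[i][0]),2])
E
```

```text
clock: 11.85
tool_pos: [0.5145, -0.269, 0.2993]
orientation: [-180.0, -0.1, -163.2]
force: [-0.6, -0.0, -0.9]
opening: 0.0525
gripper_force: 0.0
[ 0.51494458 -0.26577476  0.29933421] [-1.79988367e+02 -6.23212691e-02 -1.63117604e+02] [0.59262608 0.23937091 0.53194932] 11.95
handle top 57 [0.55814175 0.05749715 0.22784981] [0.54508714 0.04958582 0.22235438]
[290 183   6   7  30] [0.60522517 0.0684765  0.186     ] 0.5988002962000509 [0.18569055 0.19324162 0.1917006  0.19623061 0.18292195]
```

View pics/c4.png

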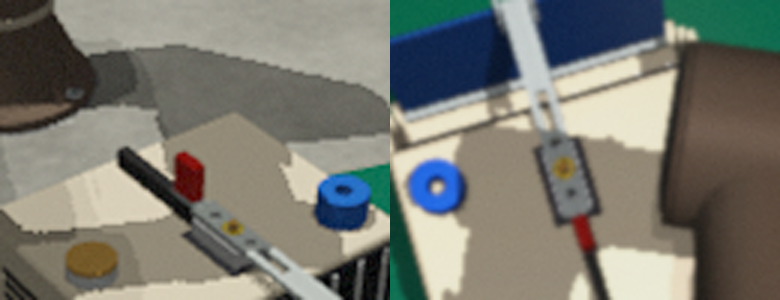

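The ring hole is on the pin: brass shows through the ring at scene crop (233,228) and top crop (564,168). The stay lies flat, the handle top is at 0.222 m, and the reel and tin are where they were. I'm handing the job in.

```bash
python3 -c "from plant import close_job; print(close_job())"
```

```text
the job is handed in; nothing more can be done
None
```

The flap is open wider and held by the stay, with the yellow-ringed hole fully down over the pin and the handle released; I have handed the job in, but no verdict was returned.

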